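# Turn up the slide warmer by its knurled dial and start it

### The arm

A 6-joint arm with a two-finger parallel gripper is mounted at the origin on the work surface. World frame = base frame: x ahead of the robot, y to its left, z up, the work surface at z = 0. Lengths are in m, angles in rad, forces in N, time in s.
With the tool pointing down it reaches from about 0.425 to 0.95 m from the base axis. Payload 3.5 kg.
Tool frame: the origin (TCP) lies midway between the tips of the shut fingers; the grasp point (between the pads) lies 19 mm behind it; z points along the fingers, y is the direction in which the jaws open and shut (so a half turn about z gives the same grasp; the last joint's range is limited). The gripper opens to 85 mm and grips with 20 to 120 N. Pads are 22 mm wide; open, the fingers measure 114 mm over their backs; the gripper's body (76 mm by 85 mm) begins 54 mm behind the grasp point. The pads swing forward as they close: fully open they stand 13 mm farther back than shut.
Start: joints at [-1.396, 0.286, 1.577, -0, 1.279, -0.15], TCP at [0.215, -0.64, 0.207] pointing down, gripper open.
Joint ranges: [-2.77, 2.77], [-0.9, 2.22], [0.21, 2.48], [-1.53, 4.67], [0.24, 2.81], [-2.84, 2.84]. Speed limits (rad/s): [2.79, 2.79, 3.14, 3.14, 3.14, 3.14].

### API

Orientations are given as a unit quaternion [x, y, z, w].
In Python, from plant import * gives the robot as it stands.
- The arm moves only by the shell command python3 -m jog 'ROWS' [FORCE]. ROWS is a JSON object of lists of equal length, an entry for each row: "travel": the shift along the world's x, y, z in mm, a list of three; "dr": the turn, a rotation vector about the world's x, y, z in degrees, a list of three; "jaw": the closure in counts, from 0 (fully open) to 255 (shut). In form: {"travel": [[x, y, z], ...], "dr": [[wx, wy, wz], ...], "jaw": [jaw, ...]}. A call has 1 to 5 rows; each row shifts and turns the commanded pose from where the row before left it; what a row does not reach is not made up. A row lasts 1/12 s, in which the tool goes at most 41.7 mm and 7.16 degrees, less where a joint would pass 70% of its speed; a pose out of reach is approached as far as the arm can. A call is refused whole if a number of a shift passes 41.7 or a number of a turn 7.16, either way. A call with a gripper value outside its range is refused whole. The fingers move at their own pace and stop on an object; FORCE is the grip in N (left out, the last holds). Time passes only in rows, so rows that do not move let the fingers close. It gives the time, the measured TCP pose, the force and the opening at its end, in the units of the state.
- get_state(): the state, without advancing time (a new reading comes with each control period).
- read_camera(name): name is "scene" or "side" or "wrist"; returns the picture (420x560x3 uint8, red, green, blue); there is no depth.
- camera_info(name): a dict with "K" (3x3 intrinsics, pixels), "R" (3x3) and "t" (3): a world point X has camera coordinates R X + t; the wrist camera has in their place "mount" (4x4, takes a point from camera to tool coordinates, whose origin is the TCP and whose axes are the flange's). Camera axes: x right, y down, z forward; pixel columns grow to the right and rows downward; lengths in m; the calibration is good to about 2 mm. A picture is of the moment at which its call begins: read the wrist's pose just before it. camera_info takes no time and is no camera call.
- sign_off(): hands the job in, once; it reports no verdict.
The state is a dict: "time": time; "qpos": joint angles; "dq": joint speeds; "joint_efforts": joint torques, N m; "eef_pos": TCP position; "tcp_rot": TCP orientation; "contact_force": force on the tool from outside, world axes, zero at the start; "wrist_torque": the same for the moment, N m; "opening": opening from 0.0 (shut) to 1.0 (fully open).
Only numpy, scipy, OpenCV 4.12 (cv2) and the standard library are available. Lean on these libraries where they do the work, as an engineer would, in place of code of your own. Each camera call takes 0.05 s, during which the arm holds its last target. There are 200 camera calls.

### The job

The slide warmer is set a click or two too cool: with fingertip friction on its knurled rim, not pinching it between the fingers, turn the black temperature dial clockwise until it clicks in at the orange mark. Then press the green heat button fully down, let it come up again and move clear. Do not press the button before the dial is set, leave the grey timer knob as it is, and do not lift or shift the stone chips, the brass weight or any of the loose things on the table.

Things in the scene. Friction and masses are not known exactly. Their poses are not given: they have to be found in the camera images.
- warmer: Slide warmer, a fixed pale grey box 250 (x) x 360 (y) x 70 mm, front towards -x; origin at the centre of its underside. Clear flat control deck along the front edge, 66 mm above the table, x = -125 to -35 mm; black warming plate behind, top at 70 mm. On the deck, at x = -80 mm: black dial at y = +95, green button at y = 0, grey timer knob at y = -95 mm.
- dial (a joint): Angle of the black dial, rad; grows clockwise from above. A detent every 0.5236 rad (30 degrees): 0 = first mark, 2.094 = mark straight towards the warmer's +x, orange mark = 2.618. Starts one or two clicks below that. A click takes about 0.024 N m (1 N along the rim); past half-way to the next mark it springs there by itself when let go.
- dial_top (a point): Centre of the flat top of the dial, on its upright axis: a black cylinder of 48 mm diameter with finely knurled rim, 22 mm high, its underside 1 mm above the deck and its top 89 mm above the table. The frame turns with the dial: x points along the white pointer line on its top, z up. A finger leaning on the rim with about 5 N turns it without slipping.
- orange_mark (a point): Middle of the orange bar (14 x 10 mm, flat) on the deck beside the dial, 35 mm from the dial's axis; the other eight marks are thin black lines.
- heat (a joint): Travel of the green heat button in m: 0 is up, 0.005 fully down. It is sprung: about 1.2 N starts it and 4 N holds it fully down; it comes up when let go. It does not latch.
- heat_top (a point): Centre of the flat top of the green button: 22 mm diameter, at rest standing 9 mm proud of its steel collar (38 mm diameter, 12 mm high), 21 mm above the deck. Press it straight down.
- timer_mark (a point): End of the black pointer line on top of the grey timer knob (36 mm diameter, 20 mm high), 17 mm from the knob's axis. To be left as it is.
- chip_a: Pale brown stone chip 28 x 46 x 12 mm lying on the warming plate; origin under its centre. Leave alone.
- chip_b: Dark grey stone chip 28 x 46 x 12 mm lying on the warming plate; origin under its centre. Leave alone.
- weight: Brass weight, 32 mm diameter, 40 mm high with its small knob, standing on the warming plate; origin under its centre. Leave alone.
- resin: Amber jar with black cap, 52 mm diameter, 75 mm high, standing on the table; origin under its centre. Leave alone.
- wash: White bottle with red cap, 60 mm diameter, 150 mm high, standing on the table; origin under its centre. Leave alone.
- specimens: White open box 150 x 110 x 32 mm with three stones, on the table; origin under its centre. Leave alone.
- mug: Blue mug, 80 mm diameter, 92 mm high, handle towards its +y; origin under its centre. Leave alone.
- brush: Flat brush with wooden handle, 200 mm long along its x, 42 mm wide, 20 mm thick, lying on the table; origin at its middle, on the table. Leave alone.

How it is judged:
On the way, in this order (a step that is already met when the one before it is completed fails the run):
1. the dial rests in the detent at the orange mark (value of joint dial between 2.528 and 2.708 rad and velocity of joint dial between -0.1 and 0.1 rad/s), for 0.2 s.
2. the heat button is pressed down (value of joint dial between 2.488 and 2.748 rad and value of joint heat above 0.004 m), for 0.1 s.
At the end, for the whole second after the job is handed in: The dial rests in its detent at the orange mark (2.618 rad, within 0.09 rad), the heat button has been pressed (4 mm or more of its 5 mm) after that and is up again, the timer pointer is within 3 mm of where it was and every loose thing within 12 mm (value of joint dial between 2.528 and 2.708 rad and value of joint heat below 0.001 m and distance of each of chip_a, chip_b, weight, resin, wash, specimens, mug, brush from where it was at the start of the episode below 0.012 m and distance of timer_mark from where it was at the start of the episode below 0.003 m); the robot touches nothing.
It fails at once if the heat button is pressed while the dial is not at the orange mark (value of joint heat above 0.003 m and not (value of joint dial between 2.418 and 2.818 rad)).
It fails at once if the dial is pinched between the fingers (the fingers around it, touching the warmer, the grasp point within 14 mm of its axis and less than 12 mm above its top) (contact force between the fingers and warmer above 0.5 N and horizontal distance between the grasp point and dial_top below 0.014 m and z of the grasp point in the frame of dial_top below 0.012 m).
It fails at once if the timer knob is turned (its pointer moves more than 3 mm) (distance of timer_mark from where it was at the start of the episode above 0.003 m).
It fails at once if a loose thing is lifted or shifted (by more than 12 mm) (distance of any of chip_a, chip_b, weight, resin, wash, specimens, mug, brush from where it was at the start of the episode above 0.012 m).
It also fails if it takes over 51 s, if anything falls off the work surface, if the arm or the gripper's body presses on something with over 40 N, if the wrist force passes 120 N, or if a joint passes its speed limit or range.

## Working session

There is one attempt and no reset: what is moved stays moved. The work goes in short steps, Python scripts to look and compute and a shell command to move; the robot and the scene stay as the last step left them, time stands still between calls to the robot, and variables do not carry over. Pictures are saved under pics/ and viewed, about 8 in all and at most 12, crops included, and the job is handed in when it is done.

```bash
mkdir -p pics; ls
python3 - <<'E'
from plant import *
import cv2
s=get_state();print(s)
a=read_camera("scene");b=read_camera("side")
for n in("scene","side","wrist"):print(n,camera_info(n))
cv2.imwrite("pics/scene0.png",a[:,:,::-1]);cv2.imwrite("pics/side0.png",b[:,:,::-1])
E
```

```text
pics
{'time': 0.0, 'qpos': array([-1.39598582e+00,  2.87235944e-01,  1.57816498e+00, -1.84257628e-05,
        1.27861144e+00, -1.50001254e-01]), 'dq': array([ 4.96822110e-04,  1.75967470e-03,  1.13617757e-03, -6.12846517e-04,
       -1.35178471e-03,  5.01959555e-05]), 'joint_efforts': array([ 9.91181264e-05, -4.05971324e+01, -2.92626500e+01, -1.88510394e-04,
        5.78331150e-03,  9.61692848e-06]), 'eef_pos': array([ 0.21530993, -0.63898546,  0.2054069 ]), 'tcp_rot': array([ 9.86839973e-01,  1.61695405e-01, -2.38259494e-05, -1.20965421e-03]), 'contact_force': array([0.43804698, 0.12374034, 0.533678  ]), 'wrist_torque': array([0.00683265, 0.01049332, 0.00346382]), 'opening': 1.004475476883722}
scene {'K': array([[425.05795865,   0.        , 288.92036564],
       [  0.        , 425.05795865, 215.88874072],
       [  0.        ,   0.        ,   1.        ]]), 'R': array([[ 0.30010192,  0.95383848,  0.01144517],
       [ 0.71914212, -0.21834508, -0.65966661],
       [-0.6267164 ,  0.20619792, -0.75147121]]), 't': array([-0.11151223, -0.30650903,  1.53410789])}
side {'K': array([[385.15
[... 162 characters left out ...]
15 , -0.39934742,  0.0057726 ],
       [-0.28861784, -0.67243181, -0.68156819],
       [ 0.27606418,  0.62318303, -0.73173184]]), 't': array([-0.45111908,  0.16951986,  1.10502396])}
wrist {'K': array([[295.84686211,   0.        , 279.22004507],
       [  0.        , 295.84686211, 210.32519624],
       [  0.        ,   0.        ,   1.        ]]), 'mount': array([[ 8.30553198e-04, -9.58019189e-01, -2.86702883e-01,
         7.26837880e-02],
       [ 9.99998969e-01,  1.13140772e-03, -8.83695219e-04,
        -1.62680674e-04],
       [ 1.17097483e-03, -2.86701854e-01,  9.58019142e-01,
        -1.66586656e-01],
       [ 0.00000000e+00,  0.00000000e+00,  0.00000000e+00,
         1.00000000e+00]])}
```

View pics/scene0.png

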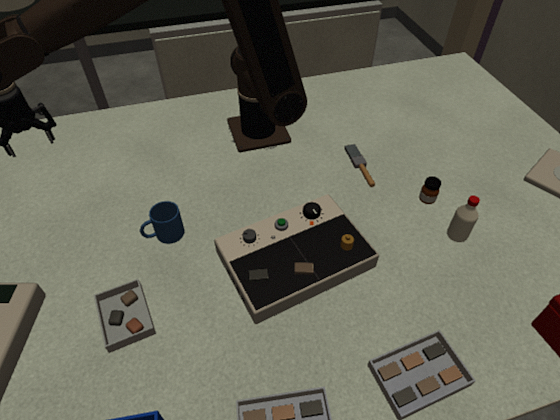

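View pics/side0.png

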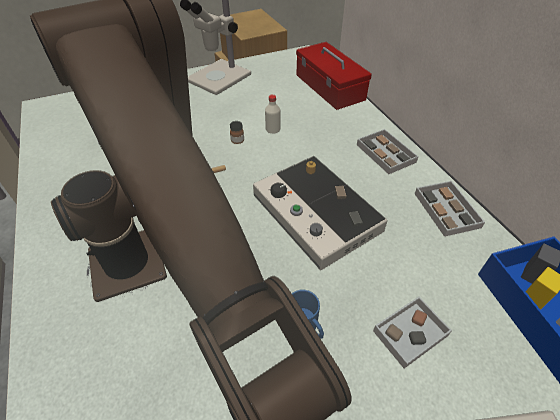

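The scene view shows the dial near (312,210), the button near (281,224), the timer near (249,236), and the orange mark near (312,223). In the side view the dial is at (279,190), the button at (297,210), and the timer at (316,230). The mug is at (166,222) in the scene view.

```bash
cat > h.py <<'E'
from plant import *
import numpy as np, cv2
from scipy.spatial.transform import Rotation as Ro
def cam(name,s=None):
    c=camera_info(name);K=c["K"]
    if name!="wrist": return K,c["R"],c["t"]
    M=c["mount"];T=np.eye(4);T[:3,:3]=Ro.from_quat(s["tcp_rot"]).as_matrix();T[:3,3]=s["eef_pos"]
    W=np.linalg.inv(T@M);return K,W[:3,:3],W[:3,3]
def ray(C,uv,z):
    K,R,t=C;d=R.T@np.linalg.inv(K)@np.array([*uv,1.]);o=-R.T@t
    return o+d*(z-o[2])/d[2]
def proj(C,X):
    K,R,t=C;p=K@(R@np.asarray(X)+t);return p[:2]/p[2]
E
python3 - <<'E'
from h import *
for n,pts in (("scene",[(312,209.5,.089),(281,223,.087),(249,235,.086),(166,210,.092),(431,182,.075)]),("side",[(279,189,.089),(296.5,209,.087),(316,229,.086),(305,300,.092),(236,126,.075)])):
    C=cam(n)
    for u,v,z in pts: print(n,ray(C,(u,v),z).round(4))
E
```

```text
scene [0.4918 0.0274 0.089 ]
scene [ 0.5119 -0.0674  0.087 ]
scene [ 0.5261 -0.1587  0.086 ]
scene [ 0.381  -0.3537  0.092 ]
scene [0.4789 0.4075 0.075 ]
side [0.4855 0.021  0.089 ]
side [ 0.5009 -0.0742  0.087 ]
side [ 0.5198 -0.1639  0.086 ]
side [ 0.3936 -0.3542  0.092 ]
side [0.4742 0.4023 0.075 ]
```

```bash
python3 -m jog '{"travel":[[32,20,0],[32,20,0],[32,20,0],[32,20,0],[32,20,0]],"dr":[[0,0,-6.2],[0,0,-6.2],[0,0,-6.2],[0,0,0],[0,0,0]],"jaw":[255,255,255,255,255]}' 30
python3 -m jog '{"travel":[[20,35,0],[10,38,0],[0,40,0],[0,40,0],[0,40,0]],"dr":[[0,0,0],[0,0,0],[0,0,0],[0,0,0],[0,0,0]],"jaw":[255,255,255,255,255]}'
python3 -m jog '{"travel":[[10,38,0],[10,38,0],[10,38,0],[10,38,0],[10,38,0]],"dr":[[0,0,0],[0,0,0],[0,0,0],[0,0,0],[0,0,0]],"jaw":[255,255,255,255,255]}'
python3 -m jog '{"travel":[[10,38,0],[10,38,0],[10,38,0],[0,38,0],[0,30,0]],"dr":[[0,0,0],[0,0,0],[0,0,0],[0,0,0],[0,0,0]],"jaw":[255,255,255,255,255]}'
```

```text
time: 0.52
eef_pos: [0.3764, -0.5383, 0.2061]
tcp_rot: [1.0, -0.0, -0.0, -0.001]
contact_force: [0.6, 0.3, 0.2]
opening: 0.298
time: 0.93
eef_pos: [0.4052, -0.3444, 0.206]
tcp_rot: [1.0, 0.0, -0.0, -0.001]
contact_force: [-0.2, 0.2, 0.8]
opening: -0.002
time: 1.35
eef_pos: [0.4552, -0.1547, 0.2065]
tcp_rot: [1.0, -0.0, -0.0, -0.0]
contact_force: [1.0, -0.3, -0.1]
opening: 0.001
time: 1.77
eef_pos: [0.485, 0.028, 0.2064]
tcp_rot: [1.0, 0.001, -0.0, -0.0]
contact_force: [0.3, 0.5, 0.6]
opening: -0.002
```

```bash
python3 -m jog '{"travel":[[0,25,-20],[0,22,-15],[0,0,0],[0,0,0]],"dr":[[0,0,0],[0,0,0],[0,0,0],[0,0,0]],"jaw":[255,255,255,255]}'
python3 - <<'E'
from h import *
s=get_state();a=read_camera("wrist");print(s["eef_pos"],s["contact_force"])
cv2.imwrite("pics/w1.png",cv2.resize(a[:,:,::-1],None,fx=1.4,fy=1.4));np.save("pics/w1.npy",a)
C=cam("wrist",s);print(proj(C,(.488,.024,.089))*1.4,proj(C,(.506,-.07,.087))*1.4,proj(C,s["eef_pos"])*1.4)
E
```

```text
time: 2.1
eef_pos: [0.4842, 0.0731, 0.1704]
tcp_rot: [1.0, 0.001, -0.002, 0.0]
contact_force: [0.0, 0.2, -0.3]
opening: 0.0
[0.48421978 0.07309134 0.17042342] [ 0.03544735  0.16154327 -0.25699018]
[470.37077018 285.93941434] [624.80189214 257.35765439] [391.32695041 344.43159166]
```

View pics/w1.png

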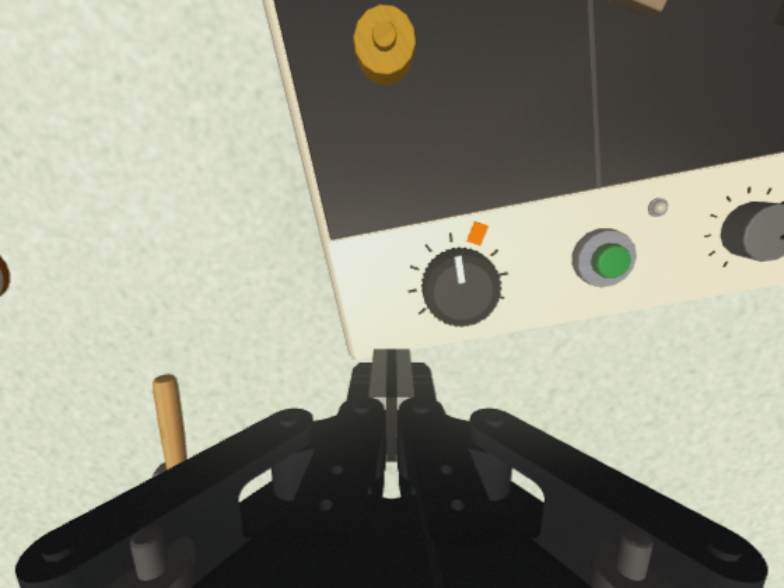

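The dial is at about (462,285), with its pointer on the mark just counter-clockwise of the orange bar at (478,233), so it needs one click. The button is at (614,261). The shut tips at (392,350) are about 40 px (15 mm) wide.

Run:
```python
from h import *
s=get_state();a=np.load("pics/w1.npy");C=cam("wrist",s)
hsv=cv2.cvtColor(a,cv2.COLOR_RGB2HSV)
def cc(m,near):
    n,l,st,ce=cv2.connectedComponentsWithStats(m.astype(np.uint8))
    i=1+np.argmin(np.where(st[1:,4]>20,np.linalg.norm(ce[1:]-near,axis=1),1e9));return ce[i],st[i]
g,sg=cc((hsv[...,0]>45)&(hsv[...,0]<80)&(hsv[...,1]>130),(439,187));print("green",g,sg,ray(C,g,.087))
o,so=cc((hsv[...,0]>5)&(hsv[...,0]<18)&(hsv[...,1]>180)&(hsv[...,2]>180),(341,167));print("orange",o,so,ray(C,o,.066))
m=np.zeros(a.shape[:2],bool);m[165:240,295:362]=1
d,sd=cc((hsv[...,2]<110)&m,(330,204));print("dial",d,sd)
w,sw=cc((hsv[...,2]>150)&m&(np.hypot(*(np.indices(m.shape)-np.array([204,330])[:,None,None]))<24),(328,193));print("ptr",w,sw)
# bottom edge/left/right of silhouette -> top-rim circle
x0,y0,ww,hh=sd[:4]
for uv in ((x0,204),(x0+ww,204),(330,y0),(330,y0+hh)):print(ray(C,uv,.089))
P=ray(C,w,.089);print("ptr",P)
```

```text
green [438.2425876  186.59568733] [428 176  22  22 371] [ 0.50425164 -0.0650978   0.087     ]
orange [340.54109589 166.18493151] [334 158  14  17 146] [0.51868698 0.01616846 0.066     ]
dial [329.08996987 205.16229014] [ 301  177   61   56 2323]
ptr [328.01020408 192.23469388] [325 183   7  20  98]
[0.48892386 0.05342896 0.089     ]
[4.89040407e-01 1.46275061e-04 8.90000000e-02]
[0.51279944 0.02932091 0.089     ]
[0.46190497 0.02670392 0.089     ]
ptr [0.49951298 0.0303556  0.089     ]
```

```bash
python3 -m jog '{"travel":[[-5,3,-32],[0,0,-32],[0,0,-32],[0,0,0],[0,0,0]],"dr":[[0,0,0],[0,0,0],[0,0,0],[0,0,0],[0,0,0]],"jaw":[255,255,255,255,255]}'
python3 -m jog '{"travel":[[0,-5,0],[0,-4,0],[0,-3,0],[0,0,0]],"dr":[[0,0,0],[0,0,0],[0,0,0],[0,0,0]],"jaw":[255,255,255,255]}'
```

```text
time: 2.57
eef_pos: [0.4798, 0.0742, 0.0754]
tcp_rot: [1.0, -0.001, -0.001, 0.0]
contact_force: [0.8, 0.9, 0.4]
opening: -0.002
time: 2.9
eef_pos: [0.4819, 0.0624, 0.0778]
tcp_rot: [1.0, -0.0, 0.002, 0.0]
contact_force: [-0.4, -0.0, -1.5]
opening: -0.0
```

```bash
for i in 1 2; do python3 -m jog '{"travel":[[-1,-1,-1],[0,0,0]],"dr":[[0,0,0],[0,0,0]],"jaw":[255,255]}' | egrep 'pos|force'; done
python3 -m jog '{"travel":[[0,-1,0],[0,0,0]],"dr":[[0,0,0],[0,0,0]],"jaw":[255,255]}'| egrep 'pos|force'
```

```text
eef_pos: [0.4795, 0.0621, 0.0753]
contact_force: [0.7, 0.2, -0.6]
eef_pos: [0.4781, 0.0613, 0.0736]
contact_force: [-0.1, -0.1, -0.1]
eef_pos: [0.4783, 0.0603, 0.0737]
contact_force: [0.3, -0.4, -0.3]
```

```bash
python3 -m jog '{"travel":[[0,-1,0],[0,0,0]],"dr":[[0,0,0],[0,0,0]],"jaw":[255,255]}'| egrep 'pos|force'
python3 -m jog '{"travel":[[0,-1,0],[0,0,0]],"dr":[[0,0,0],[0,0,0]],"jaw":[255,255]}'| egrep 'pos|force'
```

```text
eef_pos: [0.4785, 0.0593, 0.0738]
contact_force: [-0.1, -0.3, 0.7]
eef_pos: [0.4784, 0.0582, 0.0738]
contact_force: [-0.3, 0.1, 0.1]
```

```bash
python3 -m jog '{"travel":[[0,-1,0],[0,0,0]],"dr":[[0,0,0],[0,0,0]],"jaw":[255,255]}'| egrep 'pos|force'
python3 -m jog '{"travel":[[0,-1,0],[0,0,0]],"dr":[[0,0,0],[0,0,0]],"jaw":[255,255]}'| egrep 'pos|force'
python3 - <<'E'
from h import *
s=get_state();a=read_camera("wrist");print(s["eef_pos"],s["contact_force"])
cv2.imwrite("pics/w2.png",cv2.resize(a[100:300,180:460,::-1],None,fx=2.8,fy=2.8,interpolation=cv2.INTER_CUBIC))
E
```

```text
eef_pos: [0.4784, 0.0572, 0.0738]
contact_force: [-1.0, 0.1, 0.0]
eef_pos: [0.4784, 0.0562, 0.0738]
contact_force: [0.6, 0.3, 0.2]
[0.47843355 0.05619488 0.07383302] [0.60960084 0.32225178 0.20247335]
```

View pics/w2.png

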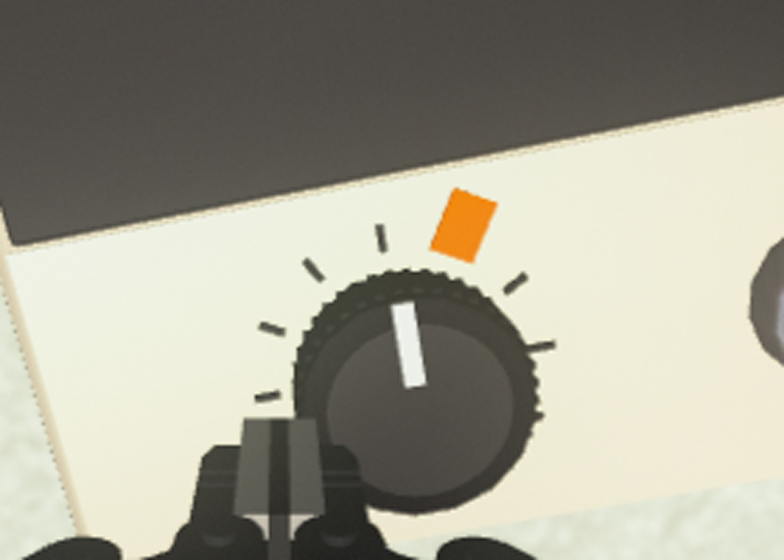

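The white pad tip (245–325, 420–515) sits just left of the dial rim and isn't touching yet. The pointer is still on the mark before orange.

```bash
for i in 1; do python3 -m jog '{"travel":[[0,-1,0],[0,0,0]],"dr":[[0,0,0],[0,0,0]],"jaw":[255,255]}'| egrep 'pos|force'
python3 -m jog '{"travel":[[0,-1,0],[0,0,0]],"dr":[[0,0,0],[0,0,0]],"jaw":[255,255]}'| egrep 'pos|force'; done
python3 - <<'E'
from h import *
s=get_state();C=cam("wrist",s)
for dx in(-.011,0,.011):
  for dy in (-.0075,.0075):print(dx,dy,(proj(C,s["eef_pos"]+[dx,dy,0])-[180,100])*2.8)
print((proj(C,(.486,.028,.089))-[180,100])*2.8,(proj(C,(.486,.052,.075))-[180,100])*2.8)
E
```

```text
eef_pos: [0.4784, 0.0552, 0.0738]
contact_force: [-0.4, -0.8, 0.7]
eef_pos: [0.4784, 0.0542, 0.0738]
contact_force: [-0.0, -0.4, 0.3]
-0.011 -0.0075 [312.43433636 454.72940006]
-0.011 0.0075 [244.75235871 454.64003881]
0 -0.0075 [313.08606888 408.90331402]
0 0.0075 [244.21959556 408.81537046]
0.011 -0.0075 [313.76102024 361.44461227]
0.011 0.0075 [243.66785327 361.35824503]
[411.23825765 404.52174483] [288.95296835 378.34496479]
```

```bash
python3 -m jog '{"travel":[[0,4,0],[6,0,0],[0,-3,0],[0,-1,0],[0,0,0]],"dr":[[0,0,0],[0,0,0],[0,0,0],[0,0,0],[0,0,0]],"jaw":[255,255,255,255,255]}'| egrep 'pos|force'
python3 -m jog '{"travel":[[0,-1,0],[0,0,0]],"dr":[[0,0,0],[0,0,0]],"jaw":[255,255]}'| egrep 'pos|force'
python3 - <<'E'
from h import *
s=get_state();a=read_camera("wrist");b=read_camera("side")
A=cv2.resize(a[130:310,200:400,::-1],None,fx=2,fy=2,interpolation=cv2.INTER_CUBIC)
B=cv2.resize(b[140:230,240:340,::-1],None,fx=4,fy=4,interpolation=cv2.INTER_CUBIC)
cv2.imwrite("pics/w3.png",np.hstack([A,B]))
E
```

```text
eef_pos: [0.4845, 0.0541, 0.0738]
contact_force: [0.7, 0.2, 0.7]
eef_pos: [0.4843, 0.0532, 0.0738]
contact_force: [0.5, -0.1, 0.6]
```

View pics/w3.png

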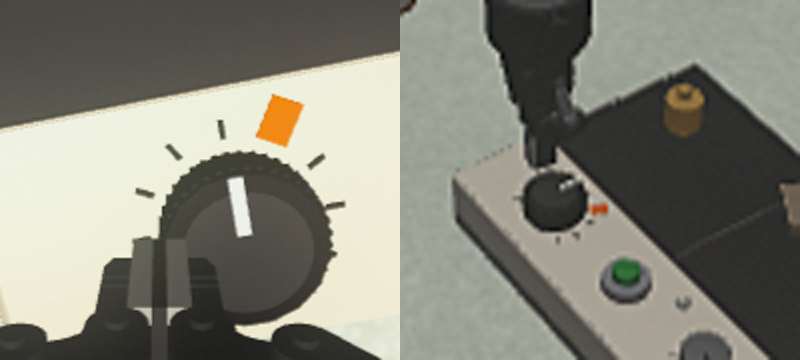

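The tip (130–190, 240–305) now overlaps the left rim in the wrist view and stands beside the dial in the side view. The force is still about zero, so I'll keep going in.

```bash
for i in 1; do python3 -m jog '{"travel":[[0,-1,0],[0,0,0]],"dr":[[0,0,0],[0,0,0]],"jaw":[255,255]}'| egrep 'pos|force'
python3 -m jog '{"travel":[[0,-1,0],[0,0,0]],"dr":[[0,0,0],[0,0,0]],"jaw":[255,255]}'| egrep 'pos|force'; done
```

```text
eef_pos: [0.4844, 0.0522, 0.0738]
contact_force: [-0.2, -0.2, -0.1]
eef_pos: [0.4844, 0.0512, 0.0738]
contact_force: [0.1, -0.2, -0.9]
```

```bash
python3 -m jog '{"travel":[[0,-1,0],[0,0,0]],"dr":[[0,0,0],[0,0,0]],"jaw":[255,255]}'| egrep 'pos|force'
python3 -m jog '{"travel":[[0,-1,0],[0,0,0]],"dr":[[0,0,0],[0,0,0]],"jaw":[255,255]}'| egrep 'pos|force'
python3 - <<'E'
from h import *
s=get_state();C=cam("side");D=cam("scene")
b=read_camera("side");c=read_camera("scene")
B=cv2.resize(b[150:220,245:315,::-1],None,fx=5.6,fy=5.6,interpolation=cv2.INTER_CUBIC)
A=cv2.resize(c[170:240,280:350,::-1],None,fx=5.6,fy=5.6,interpolation=cv2.INTER_CUBIC)
cv2.imwrite("pics/s4.png",np.hstack([B,A]))
for X in(s["eef_pos"],(.486,.028,.089)):print((proj(C,X)-[245,150])*5.6,(proj(D,X)-[280,170])*5.6+[392,0])
E
```

```text
eef_pos: [0.4845, 0.0502, 0.0738]
contact_force: [0.3, -0.3, -0.1]
eef_pos: [0.4844, 0.0492, 0.0738]
contact_force: [-0.2, -0.0, 0.2]
[169.09777133 205.60298517] [605.9398025  221.70279311]
[186.23733591 209.95640402] [568.39103235 212.50446602]
```

View pics/s4.png

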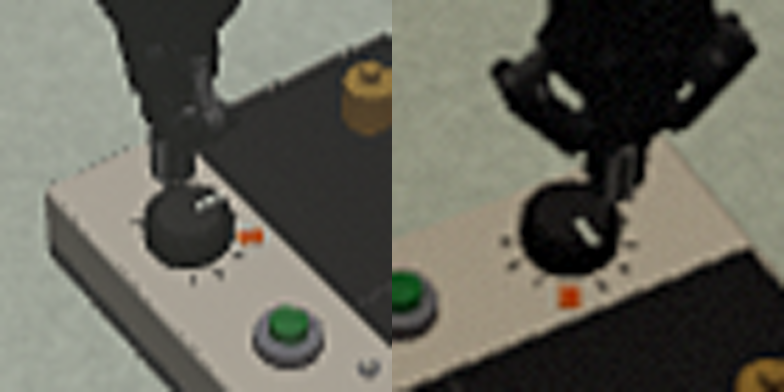

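The scene crop shows the tip bottom at about (625,203). The TCP projects to (606,222), so the visible tip looks higher than the TCP. I'll back off and feel for the deck to find the true tip height.

```bash
python3 -m jog '{"travel":[[0,8,0],[0,8,0],[0,0,-3],[0,0,0]],"dr":[[0,0,0],[0,0,0],[0,0,0],[0,0,0]],"jaw":[255,255,255,255]}'| egrep 'pos|force'
for i in 1; do python3 -m jog '{"travel":[[0,0,-2],[0,0,0]],"dr":[[0,0,0],[0,0,0]],"jaw":[255,255]}'| egrep 'pos|force'; python3 -m jog '{"travel":[[0,0,-2],[0,0,0]],"dr":[[0,0,0],[0,0,0]],"jaw":[255,255]}'| egrep 'pos|force'; done
```

```text
eef_pos: [0.484, 0.066, 0.0703]
contact_force: [-0.3, -0.6, -0.0]
eef_pos: [0.4841, 0.0654, 0.0683]
contact_force: [-0.2, 0.8, -0.3]
eef_pos: [0.4842, 0.0652, 0.0664]
contact_force: [-0.5, -0.0, -0.6]
```

```bash
python3 -m jog '{"travel":[[0,0,-1],[0,0,0]],"dr":[[0,0,0],[0,0,0]],"jaw":[255,255]}'| egrep 'pos|force'
python3 -m jog '{"travel":[[0,0,-1],[0,0,0]],"dr":[[0,0,0],[0,0,0]],"jaw":[255,255]}'| egrep 'pos|force'
python3 -m jog '{"travel":[[0,0,-1],[0,0,0]],"dr":[[0,0,0],[0,0,0]],"jaw":[255,255]}'| egrep 'pos|force'
```

```text
eef_pos: [0.4843, 0.0652, 0.0656]
contact_force: [-0.5, 0.0, 0.4]
eef_pos: [0.4844, 0.0653, 0.0647]
contact_force: [-0.1, -0.2, -0.2]
eef_pos: [0.4843, 0.0653, 0.0637]
contact_force: [-0.1, 0.0, -0.4]
```

Run:
```python
from h import *
s=get_state();C=cam("side");D=cam("scene");print(s["eef_pos"])
b=read_camera("side");c=read_camera("scene")
B=cv2.resize(b[150:220,245:315,::-1],None,fx=5.6,fy=5.6,interpolation=cv2.INTER_CUBIC)
A=cv2.resize(c[170:240,280:350,::-1],None,fx=5.6,fy=5.6,interpolation=cv2.INTER_CUBIC)
M=np.hstack([B,A]);M=np.clip(M.astype(float)*1.6,0,255).astype(np.uint8)
cv2.imwrite("pics/s5.png",M)
for X in(s["eef_pos"],s["eef_pos"]+[0,0,.015],(.486,.028,.089)):print((proj(C,X)-[245,150])*5.6,(proj(D,X)-[280,170])*5.6+[392,0])
```

```text
[0.48434514 0.06529961 0.06368929]
[158.2517924  200.13938917] [634.69176752 228.18697906]
[157.88930949 181.18727701] [636.87019327 208.03508597]
[186.23733591 209.95640402] [568.39103235 212.50446602]
```

View pics/s5.png

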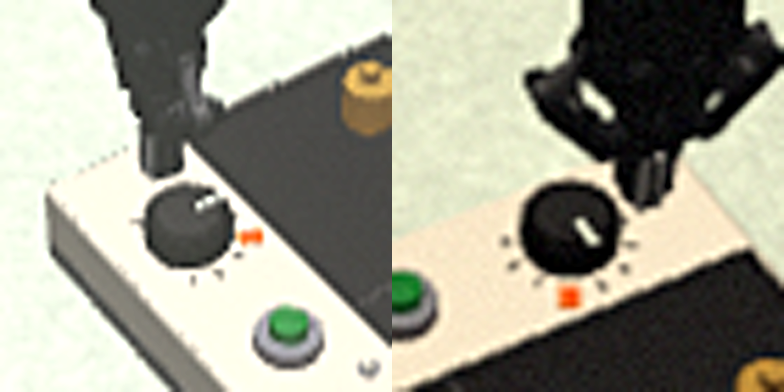

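The tip bottom is at about (160,178) in the side crop and (648,205) in the scene crop. That puts it roughly 15 mm above the reported TCP, so my passes were skimming over the dial top. I'll go lower, still feeling for the deck.

```bash
python3 -m jog '{"travel":[[0,0,-2],[0,0,0]],"dr":[[0,0,0],[0,0,0]],"jaw":[255,255]}'| egrep 'pos|force'
python3 -m jog '{"travel":[[0,0,-2],[0,0,0]],"dr":[[0,0,0],[0,0,0]],"jaw":[255,255]}'| egrep 'pos|force'
python3 -m jog '{"travel":[[0,0,-2],[0,0,0]],"dr":[[0,0,0],[0,0,0]],"jaw":[255,255]}'| egrep 'pos|force'
python3 -m jog '{"travel":[[0,0,-1],[0,0,0]],"dr":[[0,0,0],[0,0,0]],"jaw":[255,255]}'| egrep 'pos|force'
```

```text
eef_pos: [0.4842, 0.0653, 0.0615]
contact_force: [-0.5, -0.6, 1.2]
eef_pos: [0.4841, 0.0653, 0.0594]
contact_force: [0.1, 1.0, -0.5]
eef_pos: [0.4842, 0.0653, 0.0574]
contact_force: [0.3, -0.4, -0.6]
eef_pos: [0.4843, 0.0653, 0.0566]
contact_force: [-0.9, -0.6, -0.0]
```

```bash
for i in 1; do python3 -m jog '{"travel":[[0,-3,0],[0,0,0]],"dr":[[0,0,0],[0,0,0]],"jaw":[255,255]}'| egrep 'pos|force'
python3 -m jog '{"travel":[[0,-2,0],[0,0,0]],"dr":[[0,0,0],[0,0,0]],"jaw":[255,255]}'| egrep 'pos|force'
python3 -m jog '{"travel":[[0,-1,0],[0,0,0]],"dr":[[0,0,0],[0,0,0]],"jaw":[255,255]}'| egrep 'pos|force'
python3 -m jog '{"travel":[[0,-1,0],[0,0,0]],"dr":[[0,0,0],[0,0,0]],"jaw":[255,255]}'| egrep 'pos|force'; done
```

```text
eef_pos: [0.4842, 0.0637, 0.0567]
contact_force: [-0.3, 5.9, 0.1]
eef_pos: [0.4841, 0.0634, 0.0568]
contact_force: [0.4, 11.4, -0.2]
eef_pos: [0.4841, 0.0632, 0.0568]
contact_force: [-0.4, 14.2, 1.3]
eef_pos: [0.484, 0.0631, 0.0568]
contact_force: [0.5, 17.2, 1.0]
```

Contact at y≈0.064. I'll ease to about 8 N and stroke along +x.

```bash
python3 -m jog '{"travel":[[0,3,0],[0,0,0]],"dr":[[0,0,0],[0,0,0]],"jaw":[255,255]}'| egrep 'pos|force'
python3 -m jog '{"travel":[[2,0,0],[2,0,0],[2,0,0],[0,0,0]],"dr":[[0,0,0],[0,0,0],[0,0,0],[0,0,0]],"jaw":[255,255,255,255]}'| egrep 'pos|force'
python3 - <<'E'
from h import *
s=get_state();a=read_camera("wrist")
cv2.imwrite("pics/w6.png",cv2.resize(a[120:310,190:400,::-1],None,fx=2.8,fy=2.8,interpolation=cv2.INTER_CUBIC))
E
```

```text
eef_pos: [0.484, 0.0636, 0.0567]
contact_force: [-1.0, 7.7, 0.8]
eef_pos: [0.4904, 0.0633, 0.0569]
contact_force: [-0.0, 6.9, -0.1]
```

View pics/w6.png

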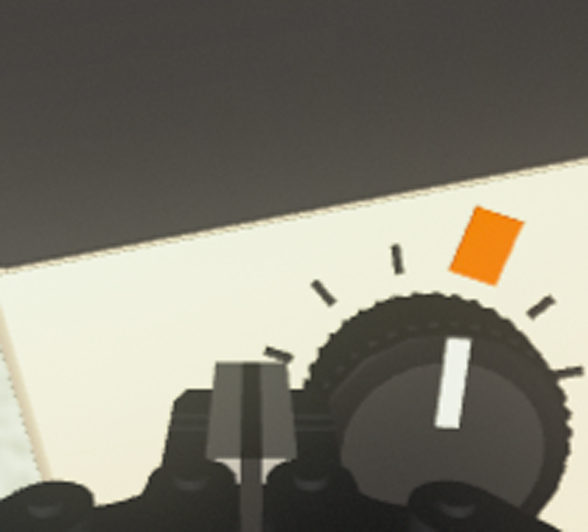

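The pointer has turned about 15° clockwise, to (455,340)→(447,428), about halfway to the orange bar. The stroke works, so I'll continue and then release.

```bash
python3 -m jog '{"travel":[[2,0,0],[2,0,0],[2,0,0],[0,0,0]],"dr":[[0,0,0],[0,0,0],[0,0,0],[0,0,0]],"jaw":[255,255,255,255]}'| egrep 'pos|force'
python3 -m jog '{"travel":[[0,5,0],[0,10,0],[0,0,0],[0,0,0]],"dr":[[0,0,0],[0,0,0],[0,0,0],[0,0,0]],"jaw":[255,255,255,255]}'| egrep 'time|pos|force'
python3 - <<'E'
from h import *
s=get_state();a=read_camera("wrist")
cv2.imwrite("pics/w7.png",cv2.resize(a[120:310,190:540,::-1],None,fx=2.2,fy=2.2,interpolation=cv2.INTER_CUBIC))
E
```

```text
eef_pos: [0.4974, 0.0605, 0.0577]
contact_force: [-0.7, -1.5, 4.8]
time: 9.72
eef_pos: [0.4957, 0.0772, 0.0562]
contact_force: [-0.3, -1.0, -0.5]
```

View pics/w7.png

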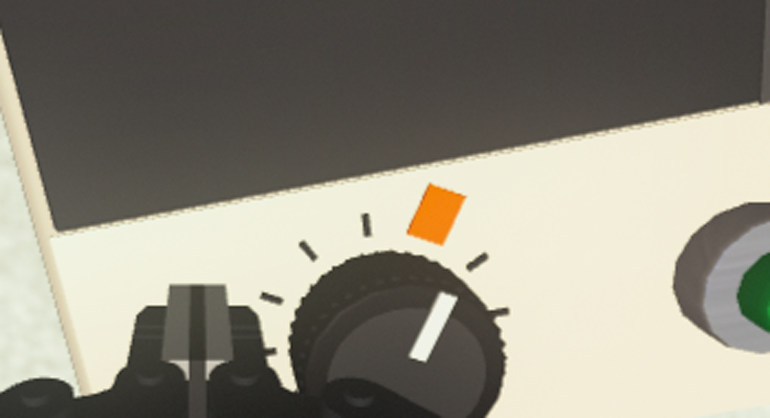

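The pointer runs (415,360)→(448,293), which is 26° right of up and parallel to the orange bar. I'll lift, go over the button and verify the angle numerically.

```bash
python3 -m jog '{"travel":[[0,0,35],[0,0,35],[2,-12,10],[2,-30,0],[2,-30,0]],"dr":[[0,0,0],[0,0,0],[0,0,0],[0,0,0],[0,0,0]],"jaw":[255,255,255,255,255]}'| egrep 'pos|force'
python3 -m jog '{"travel":[[2,-30,0],[2,-30,0],[0,-10,0],[0,0,0],[0,0,0]],"dr":[[0,0,0],[0,0,0],[0,0,0],[0,0,0],[0,0,0]],"jaw":[255,255,255,255,255]}'| egrep 'time|pos|force'
python3 - <<'E'
from h import *
s=get_state();a=read_camera("wrist");C=cam("wrist",s);np.save("pics/w8.npy",a);print(s["eef_pos"])
cv2.imwrite("pics/w8.png",cv2.resize(a[:,:,::-1],None,fx=1.4,fy=1.4))
hsv=cv2.cvtColor(a,cv2.COLOR_RGB2HSV)
g=(hsv[...,0]>45)&(hsv[...,0]<80)&(hsv[...,1]>130);v,u=np.nonzero(g);print("button",u.mean(),v.mean(),len(u),ray(C,(u.mean(),v.mean()),.087))
o=(hsv[...,0]>5)&(hsv[...,0]<18)&(hsv[...,1]>180)&(hsv[...,2]>180)
c=proj(C,(.486,.028,.089));yy,xx=np.indices(o.shape);r=np.hypot(xx-c[0],yy-c[1])
v,u=np.nonzero(o&(r<80));print("orange",ray(C,(u.mean(),v.mean()),.066))
w=(hsv[...,2]>150)&(r<24);n,l,st,ce=cv2.connectedComponentsWithStats(w.astype(np.uint8))
for i in range(1,n):
  if st[i,4]>20:
    v,u=np.nonzero(l==i);P=np.array([ray(C,q,.089)[:2] for q in zip(u,v)]);d=np.linalg.svd(P-P.mean(0))[2][0]
    print("white",st[i],P.mean(0),"line angle",np.degrees(np.arctan2(d[1],d[0])))
E
```

```text
eef_pos: [0.5033, 0.0039, 0.1383]
contact_force: [0.9, 0.5, -0.6]
time: 10.6
eef_pos: [0.5061, -0.0656, 0.1364]
contact_force: [0.3, 0.1, -0.4]
[ 0.50608446 -0.06557618  0.1363522 ]
button 278.30684326710815 223.11258278145695 453 [ 0.50367676 -0.06458237  0.087     ]
orange [0.51663796 0.01690188 0.066     ]
white [159 222  10  20 117] [0.4975962  0.02431665] line angle 160.9869910737771
```

View pics/w8.png

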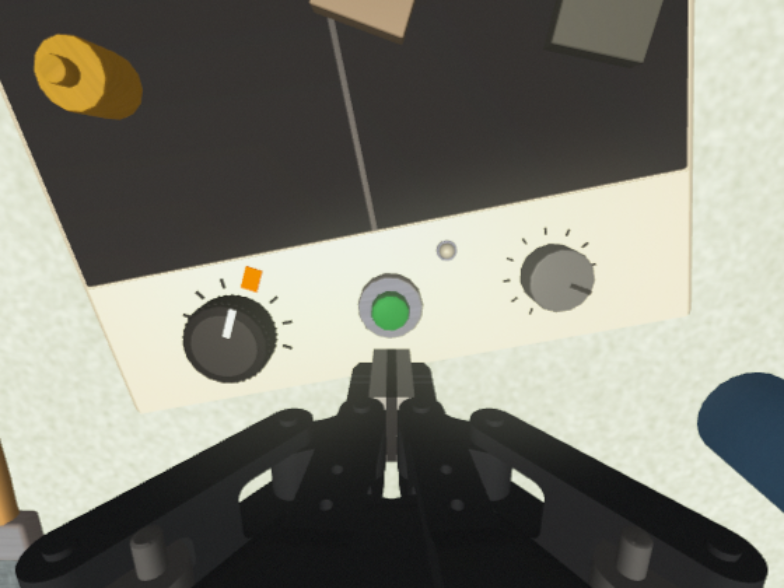

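The pointer's line angle is −19°, the same direction as the orange mark (2.618 rad). The button is at (390,312) px → (0.504,−0.065), right under the tool. The timer is unchanged. Now I'll press.

```bash
python3 -m jog '{"travel":[[2,1,-25],[0,0,-22],[0,0,-5],[0,0,0],[0,0,0]],"dr":[[0,0,0],[0,0,0],[0,0,0],[0,0,0],[0,0,0]],"jaw":[255,255,255,255,255]}'| egrep 'pos|force'
for i in 1; do python3 -m jog '{"travel":[[0,0,-3],[0,0,-3],[0,0,0]],"dr":[[0,0,0],[0,0,0],[0,0,0]],"jaw":[255,255,255]}'| egrep 'pos|force'; python3 -m jog '{"travel":[[0,0,-3],[0,0,0]],"dr":[[0,0,0],[0,0,0]],"jaw":[255,255]}'| egrep 'pos|force'
python3 -m jog '{"travel":[[0,0,-2],[0,0,0]],"dr":[[0,0,0],[0,0,0]],"jaw":[255,255]}'| egrep 'pos|force'
done
```

```text
eef_pos: [0.5085, -0.0638, 0.0851]
contact_force: [-0.0, 0.1, 1.1]
eef_pos: [0.5088, -0.0647, 0.0793]
contact_force: [0.0, -0.5, 0.1]
eef_pos: [0.5083, -0.0647, 0.0757]
contact_force: [0.2, -1.1, 0.4]
eef_pos: [0.5082, -0.0647, 0.0735]
contact_force: [-0.2, 0.6, 0.5]
```

```bash
python3 -m jog '{"travel":[[0,0,-2],[0,0,0]],"dr":[[0,0,0],[0,0,0]],"jaw":[255,255]}'| egrep 'pos|force'; python3 -m jog '{"travel":[[0,0,-2],[0,0,0]],"dr":[[0,0,0],[0,0,0]],"jaw":[255,255]}'| egrep 'pos|force'
python3 -m jog '{"travel":[[0,0,-2],[0,0,0]],"dr":[[0,0,0],[0,0,0]],"jaw":[255,255]}'| egrep 'pos|force'
python3 -m jog '{"travel":[[0,0,-2],[0,0,0]],"dr":[[0,0,0],[0,0,0]],"jaw":[255,255]}'| egrep 'pos|force'
```

```text
eef_pos: [0.5082, -0.0646, 0.0714]
contact_force: [0.3, 1.0, -0.3]
eef_pos: [0.5082, -0.0646, 0.0694]
contact_force: [0.3, 0.1, -0.0]
eef_pos: [0.5082, -0.0646, 0.0675]
contact_force: [1.1, 0.4, 0.3]
eef_pos: [0.5082, -0.0646, 0.0654]
contact_force: [-0.1, -0.2, -0.4]
```

```bash
python3 -m jog '{"travel":[[0,0,-2],[0,0,0]],"dr":[[0,0,0],[0,0,0]],"jaw":[255,255]}'| egrep 'pos|force'; python3 -m jog '{"travel":[[0,0,-2],[0,0,0]],"dr":[[0,0,0],[0,0,0]],"jaw":[255,255]}'| egrep 'pos|force'
python3 -m jog '{"travel":[[0,0,-2],[0,0,0]],"dr":[[0,0,0],[0,0,0]],"jaw":[255,255]}'| egrep 'pos|force'
python3 -m jog '{"travel":[[0,0,-1],[0,0,0]],"dr":[[0,0,0],[0,0,0]],"jaw":[255,255]}'| egrep 'pos|force'
```

```text
eef_pos: [0.5082, -0.0646, 0.0635]
contact_force: [0.1, -0.3, -0.1]
eef_pos: [0.5086, -0.0647, 0.0618]
contact_force: [-1.2, 0.6, 2.0]
eef_pos: [0.5087, -0.0647, 0.06]
contact_force: [0.0, 0.4, 1.9]
eef_pos: [0.5087, -0.0648, 0.0591]
contact_force: [-0.1, 0.5, 3.5]
```

```bash
python3 -m jog '{"travel":[[0,0,-1],[0,0,0]],"dr":[[0,0,0],[0,0,0]],"jaw":[255,255]}'| egrep 'pos|force'; python3 -m jog '{"travel":[[0,0,-1],[0,0,0]],"dr":[[0,0,0],[0,0,0]],"jaw":[255,255]}'| egrep 'pos|force'
python3 -m jog '{"travel":[[0,0,-1],[0,0,0],[0,0,0]],"dr":[[0,0,0],[0,0,0],[0,0,0]],"jaw":[255,255,255]}'| egrep 'pos|force'
```

```text
eef_pos: [0.5087, -0.0648, 0.058]
contact_force: [0.3, -0.3, 4.1]
eef_pos: [0.5087, -0.0648, 0.0575]
contact_force: [-2.3, 0.4, 6.3]
eef_pos: [0.5087, -0.0648, 0.0574]
contact_force: [-3.0, 0.4, 10.8]
```

The push stopped hard after about 5 mm, at 4 N rising to 11 N, so the button bottomed. Now I'll lift clear.

```bash
python3 -m jog '{"travel":[[0,0,5],[0,0,20],[0,0,35],[0,0,35],[0,0,0]],"dr":[[0,0,0],[0,0,0],[0,0,0],[0,0,0],[0,0,0]],"jaw":[255,255,255,255,255]}'| egrep 'pos|force'
python3 -m jog '{"travel":[[0,0,0],[0,0,0],[0,0,0],[0,0,0],[0,0,0]],"dr":[[0,0,0],[0,0,0],[0,0,0],[0,0,0],[0,0,0]],"jaw":[255,255,255,255,255]}'| egrep 'time|pos|force'
python3 - <<'E'
from h import *
s=get_state();a=read_camera("wrist");C=cam("wrist",s);b=read_camera("scene")
cv2.imwrite("pics/w9.png",np.hstack([cv2.resize(a[60:330,:,::-1],None,fx=.9,fy=.9),b[170:413,180:460,::-1]]))
hsv=cv2.cvtColor(a,cv2.COLOR_RGB2HSV)
g=(hsv[...,0]>45)&(hsv[...,0]<80)&(hsv[...,1]>130);v,u=np.nonzero(g);print("button",len(u),ray(C,(u.mean(),v.mean()),.087))
c=proj(C,(.486,.028,.089));yy,xx=np.indices(g.shape);r=np.hypot(xx-c[0],yy-c[1])
w=(hsv[...,2]>150)&(r<24);n,l,st,ce=cv2.connectedComponentsWithStats(w.astype(np.uint8))
for i in range(1,n):
  if st[i,4]>20:
    v,u=np.nonzero(l==i);P=np.array([ray(C,q,.089)[:2] for q in zip(u,v)]);d=np.linalg.svd(P-P.mean(0))[2][0]
    print("white",st[i],"line angle",np.degrees(np.arctan2(d[1],d[0])))
E
```

```text
eef_pos: [0.5127, -0.066, 0.1581]
contact_force: [1.5, -1.1, 1.4]
time: 14.4
eef_pos: [0.5075, -0.0644, 0.1491]
contact_force: [0.1, 0.1, 0.1]
button 399 [ 0.50359053 -0.06458824  0.087     ]
white [166 217  10  20 109] line angle 161.062157431449
```

View pics/w9.png

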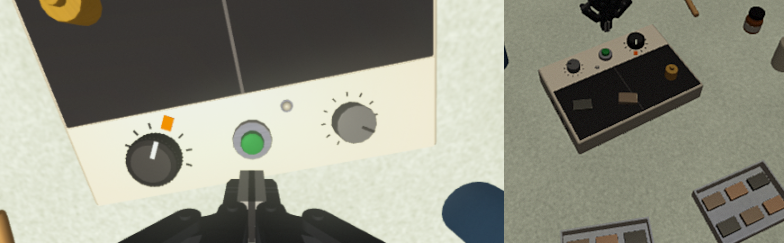

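The button at (252,142) is up, the pointer at (155,150) is at the orange mark, the timer is unchanged and the chips and weight are in place. I'm handing in.

```bash
python3 -c "
from plant import *
print(sign_off())"
```

```text
the job is handed in; nothing more can be done
None
```

The job is done and handed in at about 14.5 s of the 51 s allowed. No verdict was reported.

- **Dial:** with the fingers shut I leaned one on its +y rim at about 7 N and stroked it +x by about 12 mm. It turned one click. Before and after the button press the pointer line measured −19° in world axes, the same direction as the orange mark.
- **Button:** I pressed it straight down until it stopped hard after about 5 mm, with the force rising from 4 N to 11 N. I did not photograph it while it was down. Afterwards it looked up again, and the tool hung clear with a force reading of about zero.
- **Left alone:** in the last pictures the timer pointer, both chips and the brass weight look unmoved. I compared them by eye, without measuring. The other loose things were never approached, and I did not check them one by one.
- **Disagreement:** the fingertips turned out to be about 15 to 24 mm above the reported tool point. My first approaches to the dial therefore passed over its top without touching. I noticed this in the pictures, lowered the tool step by step and used the force readings for contact from then on.
- **Stray readings:** at the end of the dial stroke the finger read about 5 N upwards, and at the bottom of the press there was about 3 N sideways. Neither changed the result that I could see.

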